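Start the bayonet lid of the craft jar and hold it before the lock

TASK

Pick up the lid with the straight paddle handle, drop its plug fully into the mouth of the jar with its two lugs through the two slots, then turn it clockwise (seen from above) to the half-way mark, the single narrow rib on the rim, so that the resident can click it home herself. Do not let the lock click, and finish while still holding the lid by its handle: a spring in the jar turns it back if it is let go. Leave the other things on the table where they are.

Things in the scene. Friction and masses are not known exactly. Their poses are not given: they have to be found in the camera images.
- lid: Loose aluminium bayonet lid, about 110 g, standing on its plug. Origin: centre of its underside, z up. From below: plug 66 mm across and 14.5 mm high, foot slightly tapered; disc 88 mm across, 6 mm thick; upright wooden paddle handle along the lid's x. Two lugs stick out of the plug's foot along +x and -x, under the disc, in line with the handle. Half a turn makes no difference.
- lid_handle (a point): Point in the lid's wooden paddle handle on the lid's axis, 44.5 mm above the lid's origin, 12 mm below the handle's top. The handle is 70 mm long along the lid's x, 12 mm thick along y and 36 mm high, standing on the disc from 20.5 to 56.5 mm above the origin.
- lid_lug (a point): Middle of the tip of the lug on the lid's +x side, 41 mm from the axis and 3 mm above the lid's origin. Each lug is 10 mm wide and 6 mm high, level with the plug's foot; the other is opposite.
- jar: White jar, 98 mm across, on a plywood board 150 x 150 x 15 mm fixed to the table. Origin: centre of the board's underside, on the table, z up. Its aluminium rim is 111 mm high. Two entry slots lie along its +x and -x. On the rim's outside, each twice half a turn apart: a broad ear (18 mm) at each slot, a single narrow rib (half way) and a pair of narrow ribs (lock).
- jar_mouth (a point): Centre of the jar's mouth at the top of the rim, 111 mm above the table, axes as the jar's. Round hole 71 mm across in a collar 6 mm thick. The lid goes in with its x along the jar's x, either way round, until its disc rests on the rim: lid's origin then 96.5 mm above the jar's. The lugs then clear the collar's underside by 2.5 mm. Turning anticlockwise is stopped.
- jar_slot (a point): Entry slot on the jar's +x side, 40 mm from the axis, at the top of the rim; the other is opposite. About 16 mm wide, reaching 44 mm from the axis.
- jar_half (a point): Half-way mark: top of the single narrow rib (5 mm wide, 12 mm long) outside the rim, 52 mm from the axis, 41 degrees (0.716 rad) clockwise from the slot seen from above; the same opposite. The lid's handle shall point at it.
- jar_lock (a point): Lock mark: between the pair of narrow ribs outside the rim, 82 degrees clockwise from the slot seen from above; the same opposite. Lid lugs meet the sprung lock nub from about 0.94 rad past the slots on.
- carrier (a joint): The spring carrier inside the jar that the lugs push round: 0 at rest, grows clockwise, about 0.12 rad less than the lid's angle from the slots (about 0.6 rad at the half-way mark). It pushes back with 0.02 to 0.09 N m, growing with the angle, and stops at 1.34 rad.
- click (a joint): Sprung lock nub inside the jar: 0 at rest; grows (m) to about 0.002 when a lug pushes it aside, which is the click.
- knob_lid: Bystander: plain bigger lid of another tin, 104 mm across, 40 mm high with a round knob, no lugs. Origin under its centre.
- glue: Bystander: yellow glue bottle, 48 mm across, 130 mm high. Origin under its centre.
- paper_cup: Bystander: paper cup, 68 mm across, 85 mm high. Origin under its centre.
- tape_roll: Bystander: roll of tape lying flat, 64 mm across, 24 mm high. Origin under its centre.
- glue_stick: Bystander: glue stick lying down, 20 mm thick, about 105 mm long along its x. Origin at its middle, underneath.
- notebook: Bystander: notebook, 150 x 210 x 12 mm. Origin under its centre.
There are look-alikes about, which are no part of the job. Leave any purple or turquoise look-alike of the lid alone.

How it is judged:
By the outcome, as a careful person would: the job done as asked, in the order asked, and still so for the second after the job is handed in, while the arm keeps its last pose, push and grip.
It also fails if it takes over 42 s, if anything falls off the work surface, if the arm or the gripper's body presses on something with over 40 N, if the wrist force passes 120 N, or if a joint passes its speed limit or range.

ROBOT

A 6-joint arm with a two-finger parallel gripper is mounted at the origin on the work surface. World frame = base frame: x ahead of the robot, y to its left, z up, the work surface at z = 0. Lengths are in m, angles in rad, forces in N, time in s.
With the tool pointing down it reaches from about 0.3 to 0.825 m from the base axis. Payload 5.4 kg.
Tool frame: the origin (TCP) lies at the very end of the fingers, on their centre line; the grasp point (between the pads) lies 19 mm behind it (robot.hold_point_z is the z of the grasp point in the tool frame, in m); z points along the fingers, y is the direction in which the jaws open and shut (so a half turn about z gives the same grasp; the last joint's range is limited). The gripper opens to 92 mm and grips with 3 to 60 N. Pads are 20 mm wide; open, the fingers measure 128 mm over their backs; the gripper's body (75 mm by 189 mm) begins 69 mm behind the grasp point.
Start: joints at [-0.21, 0.158, 1.597, -0, 1.386, -0.21], TCP at [0.575, -0, 0.215] pointing down, gripper open.
Joint ranges: [-2.91, 2.91], [-0.94, 2.29], [0.18, 2.7], [-1.29, 4.43], [0.17, 2.64], [-3, 3]. Speed limits (rad/s): [2.57, 2.57, 3.14, 3.14, 3.14, 3.14].

INTERFACE

Orientations are given as a unit quaternion [x, y, z, w].
In Python, from bench import robot, optics gives the robot as it stands. The module is installed in compiled form; this text tells all that it offers.
- The arm moves only by the shell command python3 -m handwheel 'ROWS' [FORCE]. ROWS is JSON, a list of rows, each a list of 7 numbers: the shift along the tool's x, y, z in m, then the turn, a rotation vector about the tool's x, y, z in degrees, then the finger opening in m, from 0 to 0.0919. A call has 1 to 20 rows; each row is the pose to reach, as a shift and turn from the pose commanded when the call began, along the tool's axes at that moment; what a row does not reach only later rows make up. A row lasts 1/8 s, in which the tool goes at most 62.5 mm and 10.7 degrees, less where a joint would pass 70% of its speed; a pose out of reach is approached as far as the arm can. A call with a gripper value outside its range is refused whole. The fingers move at their own pace and stop on an object; FORCE is the grip in N (left out, the last holds). Time passes only in rows, so rows that repeat a pose let the fingers close. It gives the time, the measured TCP pose, the force and the opening at its end, in the units of the state.
- robot.get_state(): the state, without advancing time (a new reading comes with each control period).
- optics.grab_frame(name): name is "scene" or "side" or "wrist"; returns the picture (384x512x3 uint8, red, green, blue); there is no depth.
- optics.camera_info(name): a dict with "mtx" (3x3 intrinsics, pixels), "R" (3x3) and "t" (3): a world point X has camera coordinates R X + t. Camera axes: x right, y down, z forward; pixel columns grow to the right and rows downward; lengths in m; the calibration is good to about 2 mm. A picture is of the moment at which its call begins: read the wrist's pose just before it. camera_info takes no time and is no camera call; for the wrist camera it gives the pose at the moment of the call.
- robot.close_job(): hands the job in, once; it reports no verdict.
The state is a dict: "t": time; "joints": joint angles; "qvel": joint speeds; "joint_efforts": joint torques, N m; "tool_pos": TCP position; "orientation": TCP orientation; "ft_force": force on the tool from outside, world axes, zero at the start; "torque": the same for the moment, N m; "finger_gap": finger opening in m.
Only numpy, scipy, OpenCV 4.12 (cv2) and the standard library are available. Lean on these libraries where they do the work, as an engineer would, in place of code of your own. Each camera call takes 0.05 s, during which the arm holds its last target. There are 200 camera calls.

## Working session

There is one attempt and no reset: what is moved stays moved. The work goes in short steps, Python scripts to look and compute and a shell command to move; the robot and the scene stay as the last step left them, time stands still between calls to the robot, and variables do not carry over. Pictures are saved under pics/ and viewed, about 8 in all and at most 12, crops included, and the job is handed in when it is done.

```bash
mkdir -p pics; cat > h.py <<'E'
import numpy as np, cv2
from bench import robot, optics
from scipy.spatial.transform import Rotation as Ro
def save(img,fn): cv2.imwrite('pics/'+fn,img[:,:,::-1])
def ray(ci,u,v,z):
    K,R,t=map(np.array,(ci['mtx'],ci['R'],ci['t'])); c=-R.T@t
    d=R.T@np.linalg.inv(K)@np.array([u,v,1.]); return c+d*(z-c[2])/d[2]
def proj(ci,X):
    K,R,t=map(np.array,(ci['mtx'],ci['R'],ci['t'])); p=(K@(R@np.atleast_2d(X).T+t[:,None])).T; return p[:,:2]/p[:,2:]
E
python3 - <<'E'
from h import *
s=robot.get_state();print(s['t'],s['tool_pos'],s['orientation'],s['finger_gap'],robot.hold_point_z)
a=optics.grab_frame('scene');save(a,'a.png')
b=optics.grab_frame('side');w=optics.grab_frame('wrist')
save(np.hstack([b,w]),'bw.png')
for n in('scene','side','wrist'):
    c=optics.camera_info(n);R=np.array(c['R']);print(n,-R.T@np.array(c['t']),R[2],c['mtx'][0][0])
cv2.imwrite('pics/bw8.png',cv2.resize(np.hstack([b,w])[:,:,::-1],(800,300)))
E
```

```text
0.0 [5.74378793e-01 1.03684751e-04 2.13627020e-01] [ 7.07117798e-01  7.07095153e-01 -5.04062353e-04 -7.81072572e-04] 0.09183433477523495 -0.0187
scene [ 1.31922344 -0.6576624   0.81836161] [-0.62527702  0.5390504  -0.56431668] 416.214807408861
side [0.03485337 0.84301228 0.74042541] [ 0.44786368 -0.68760458 -0.57150508] 381.8357686493663
wrist [0.57536539 0.07312035 0.38401436] [-4.42948300e-04 -2.59320189e-01 -9.65791304e-01] 303.5493500144746
```

View pics/a.png

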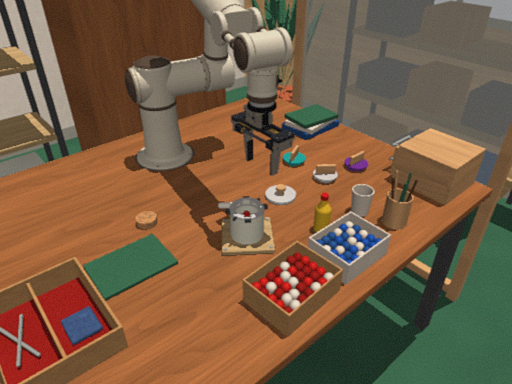

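View pics/bw8.png

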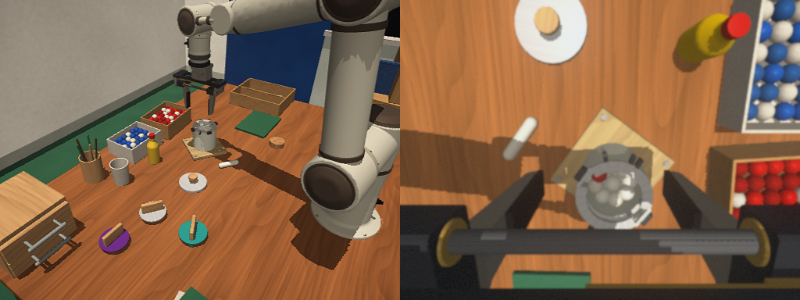

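Lid candidates in the scene picture are turquoise (293,158), grey-white (325,174), purple (356,164) and the knob lid (280,194). The grey-white one with the straight paddle fits the description. I'll confirm it in enlarged crops and look at the jar.

```bash
python3 - <<'E'
from h import *
a=cv2.imread('pics/a.png');bw=cv2.imread('pics/bw.png')
c1=cv2.resize(a[150:195,285:375],(400,200),interpolation=3)
c2=cv2.resize(bw[245:305,160:280],(400,200),interpolation=3)
c3=cv2.resize(bw[125:300,512+170:512+370],(400,350),interpolation=3)
c4=cv2.resize(a[185:260,205:290],(400,350),interpolation=3)
cv2.imwrite('pics/c.png',np.vstack([np.hstack([c1,c2]),np.hstack([c3,c4])]))
s=optics.camera_info('scene');d=optics.camera_info('side');w=optics.camera_info('wrist')
print('lid disc',ray(s,325,176,.02),ray(d,152*1.28,213*1.28,.02))
print('jar top',ray(s,247,207,.111),ray(d,205*1.28,125*1.28,.111),ray(w,(614-400)*1.28,187*1.28,.111))
E
```

```text
lid disc [0.53596978 0.33631544 0.02      ] [0.51709702 0.36397859 0.02      ]
jar top [ 0.59003815 -0.06592284  0.111     ] [ 0.58748365 -0.06807807  0.111     ] [ 0.58871028 -0.05076074  0.111     ]
```

View pics/c.png

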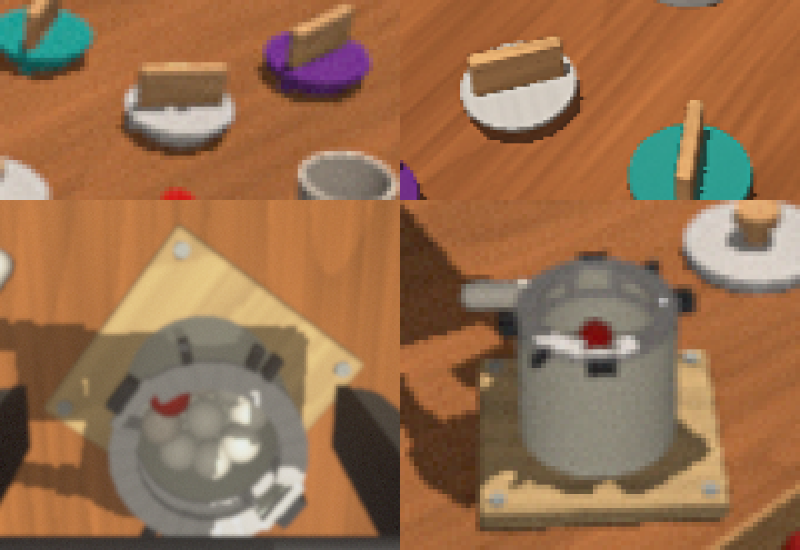

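The crops confirm the grey-white lid with the straight paddle. The jar's broad ears, single ribs and paired ribs are all visible. I'll get a better view of the jar first by shifting toward -y.

```bash
python3 -m handwheel '[[-0.05,0.005,-0.02,0,0,0,0.0919],[-0.1,0.015,-0.04,0,0,0,0.0919],[-0.1,0.015,-0.04,0,0,0,0.0919],[-0.1,0.015,-0.04,0,0,0,0.0919]]' 
python3 - <<'E'
from h import *
c=optics.camera_info('wrist');w=optics.grab_frame('wrist');save(w,'j.png')
s=robot.get_state();print(s['t'],s['tool_pos'],s['orientation'])
import pickle;pickle.dump(c,open('j.pkl','wb'))
p=proj(c,[.589,-.066,.111])[0];print(p)
# rectified top view at z=.111, 0.25mm/px, 150mm square, centred on (.589,-.066), up=+y right=+x
n=600;g=np.mgrid[0:n,0:n];X=np.stack([.589+(g[1]-300)*.00025,-.066-(g[0]-300)*.00025,np.full((n,n),.111)],-1).reshape(-1,3)
q=proj(c,X).reshape(n,n,2).astype(np.float32)
cv2.imwrite('pics/jr.png',cv2.remap(w,q[...,0],q[...,1],3)[:,:,::-1])
E
```

```text
t: 0.65
tool_pos: [0.5895, -0.0994, 0.2538]
orientation: [0.707, 0.707, -0.0, -0.001]
ft_force: [0.6, -0.6, -0.7]
finger_gap: 0.0918
0.7 [ 0.58939499 -0.09886855  0.25353861] [ 7.06844466e-01  7.07368204e-01 -2.18355379e-04 -1.03808368e-03]
[258.85271041 147.68872446]
```

View pics/jr.png

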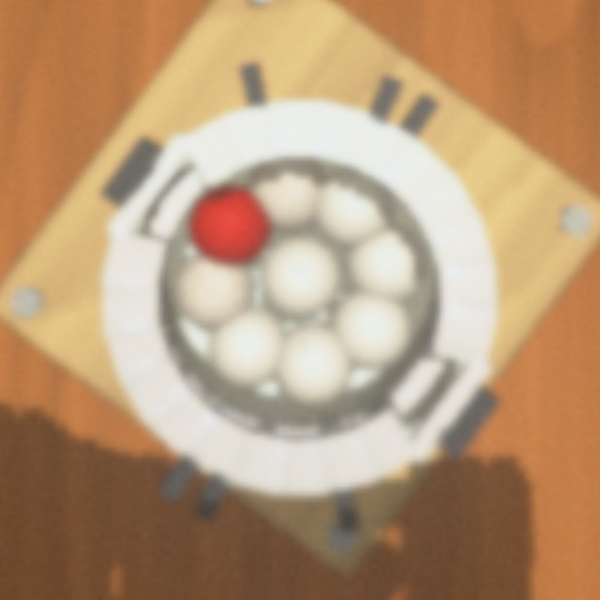

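Rectified view at 0.25 mm/px: the rim centre is at about (300,297), so the mouth is near (0.589, -0.065). The ears are at (133,170) and (468,422), and the ribs agree, so the slot axis is at 143.2° and the half-way mark at 102.2° (≡ -77.8°). Next is the lid.

```bash
python3 -m handwheel '[[0.06,-0.01,0,0,0,0,0.0919],[0.12,-0.02,0,0,0,0,0.0919],[0.18,-0.03,0,0,0,0,0.0919],[0.24,-0.04,0.01,0,0,0,0.0919],[0.3,-0.05,0.02,0,0,0,0.0919],[0.36,-0.06,0.03,0,0,0,0.0919],[0.42,-0.06,0.05,0,0,0,0.0919],[0.42,-0.06,0.05,0,0,0,0.0919],[0.42,-0.06,0.05,0,0,0,0.0919],[0.42,-0.06,0.05,0,0,0,0.0919]]' 
python3 - <<'E'
from h import *
c=optics.camera_info('wrist');w=optics.grab_frame('wrist');save(w,'l.png')
s=robot.get_state();print(s['t'],s['tool_pos'],s['orientation'])
import pickle;pickle.dump(c,open('l.pkl','wb'))
cx,cy=.527,.35;print(proj(c,[cx,cy,.0205]))
n=600
def rect(z):
    g=np.mgrid[0:n,0:n];X=np.stack([cx+(g[1]-300)*.00025,cy-(g[0]-300)*.00025,np.full((n,n),z)],-1).reshape(-1,3)
    q=proj(c,X).reshape(n,n,2).astype(np.float32)
    return cv2.remap(w,q[...,0],q[...,1],3)[:,:,::-1]
cv2.imwrite('pics/lr.png',rect(.0565))
cv2.imwrite('pics/lr0.png',rect(.0205))
E
```

```text
t: 1.95
tool_pos: [0.5302, 0.3192, 0.2052]
orientation: [0.707, 0.707, 0.0, 0.0]
ft_force: [-0.5, -0.0, 0.5]
finger_gap: 0.092
2.0 [0.53040289 0.31909118 0.2052948 ] [7.07603578e-01 7.06609452e-01 4.25089945e-04 2.78099257e-04]
[[256.37040387 145.26683349]]
```

View pics/lr.png

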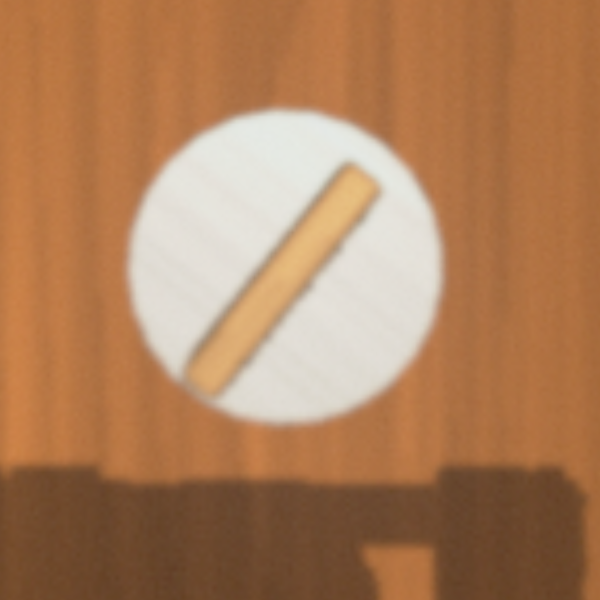

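```bash
python3 - <<'E'
from h import *
def big(m): 
    cs,_=cv2.findContours(m.astype(np.uint8),0,1)
    return [c for c in cs if cv2.contourArea(c)>1500]
im=cv2.imread('pics/lr.png');h=cv2.cvtColor(im,cv2.COLOR_BGR2HSV)
yy,xx=np.mgrid[0:600,0:600];disc=(xx-285)**2+(yy-266)**2<145**2
m=(h[...,1]>75)&(h[...,2]>150)&disc
for c in big(m): 
    r=cv2.minAreaRect(c);print('handle',r, .527+(r[0][0]-300)*.00025,.35-(r[0][1]-300)*.00025)
im=cv2.imread('pics/lr0.png');h=cv2.cvtColor(im,cv2.COLOR_BGR2HSV)
for c in big((h[...,1]<50)&(h[...,2]>150)):
    (x,y),r=cv2.minEnclosingCircle(c);print('disc',.527+(x-300)*.00025,.35-(y-300)*.00025,r*.25)
im=cv2.imread('pics/jr.png');h=cv2.cvtColor(im,cv2.COLOR_BGR2HSV)
m=((h[...,1]<35)&(h[...,2]>200))
cs=big(m);c=max(cs,key=cv2.contourArea);e=cv2.fitEllipse(cv2.convexHull(c));print('jar',.589+(e[0][0]-300)*.00025,-.066-(e[0][1]-300)*.00025,e)
E
```

```text
handle ((282.280517578125, 278.5244140625), (46.071258544921875, 266.9009704589844), 38.65980911254883) 0.5225701293945313 0.355368896484375
disc 0.5224131546020508 0.3547302093505859 43.481876373291016
jar 0.5888158416748046 -0.06520126342773438 ((299.26336669921875, 296.8050537109375), (388.9683837890625, 399.9417724609375), 131.9041290283203)
```

Lid at (0.5225, 0.355) with its handle at about 51.5°; disc and handle centres agree to under 1 mm. I'll turn, descend and close.

```bash
python3 -m handwheel '[[0.01,-0.002,0.02,0,0,10,0.05],[0.02,-0.004,0.04,0,0,20,0.05],[0.03,-0.006,0.06,0,0,30,0.05],[0.036,-0.008,0.08,0,0,38.5,0.05],[0.036,-0.008,0.1,0,0,38.5,0.05],[0.036,-0.008,0.13,0,0,38.5,0.05],[0.036,-0.008,0.155,0,0,38.5,0.05],[0.036,-0.008,0.17,0,0,38.5,0.05],[0.036,-0.008,0.178,0,0,38.5,0.05],[0.036,-0.008,0.178,0,0,38.5,0.05],[0.036,-0.008,0.178,0,0,38.5,0],[0.036,-0.008,0.178,0,0,38.5,0],[0.036,-0.008,0.178,0,0,38.5,0],[0.036,-0.008,0.178,0,0,38.5,0],[0.036,-0.008,0.178,0,0,38.5,0],[0.036,-0.008,0.178,0,0,38.5,0]]' 40
```

```text
t: 4.0
tool_pos: [0.5221, 0.3561, 0.0268]
orientation: [0.901, 0.434, 0.0, 0.0]
ft_force: [-1.0, 0.5, 2.1]
finger_gap: 0.0119
```

```bash
python3 -m handwheel '[[0,0,-0.02,0,0,0,0],[0,0,-0.06,0,0,0,0],[0,0,-0.12,0,0,0,0],[0,0,-0.17,0,0,0,0],[-0.02,0.022,-0.2,0,0,-8,0],[-0.05,0.055,-0.2,0,0,-17,0],[-0.08,0.088,-0.2,0,0,-26,0],[-0.11,0.12,-0.2,0,0,-35,0],[-0.14,0.153,-0.2,0,0,-44,0],[-0.17,0.186,-0.2,0,0,-53,0],[-0.2,0.219,-0.2,0,0,-62,0],[-0.23,0.252,-0.2,0,0,-71,0],[-0.26,0.284,-0.2,0,0,-80,0],[-0.28,0.306,-0.2,0,0,-88,0],[-0.287,0.314,-0.19,0,0,-91.7,0],[-0.287,0.314,-0.16,0,0,-91.7,0],[-0.287,0.314,-0.138,0,0,-91.7,0],[-0.287,0.314,-0.138,0,0,-91.7,0],[-0.287,0.314,-0.138,0,0,-91.7,0]]' 
python3 - <<'E'
from h import *
s=robot.get_state();print(s['t'],s['tool_pos'],s['joints'],Ro.from_quat(s['orientation']).as_matrix()[:2,:2])
a=optics.grab_frame('scene');b=optics.grab_frame('side');w=optics.grab_frame('wrist')
A=proj(optics.camera_info('scene'),[.589,-.065,.12])[0].astype(int);B=proj(optics.camera_info('side'),[.589,-.065,.12])[0].astype(int)
f=lambda i,p:cv2.resize(i[p[1]-45:p[1]+45,p[0]-45:p[0]+45],(400,400),interpolation=3)
save(np.vstack([np.hstack([f(a,A),f(b,B)]),np.hstack([cv2.resize(w,(266,200)),np.zeros((200,534,3),np.uint8)])]),'hov.png')
E
```

```text
t: 6.38
tool_pos: [0.5897, -0.0642, 0.1663]
orientation: [0.316, 0.949, 0.0, 0.001]
ft_force: [0.0, -0.2, -1.2]
finger_gap: 0.0119
6.375 [ 0.58974844 -0.06423591  0.16632747] [-3.12030022e-01  2.42418775e-01  1.59749358e+00  4.35547020e-05
  1.29951862e+00 -1.24066487e+00] [[-0.80079399  0.5989363 ]
 [ 0.59893643  0.80079633]]
```

View pics/hov.png

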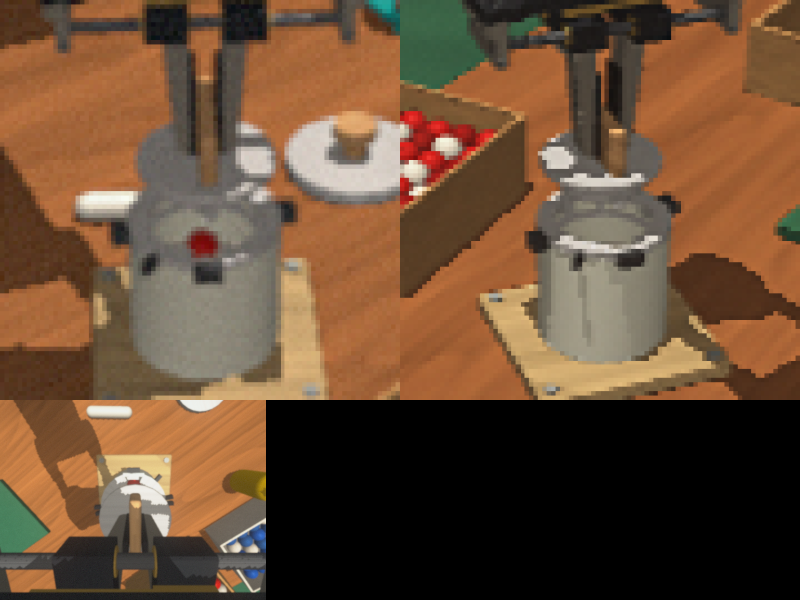

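Hover: the handle lines up with the ears in the scene and side views, and tool x is at 143.2°. Descending gently.

```bash
python3 -m handwheel '[[0,0,0.012,0,0,0,0],[0,0,0.022,0,0,0,0],[0,0,0.027,0,0,0,0],[0,0,0.03,0,0,0,0],[0,0,0.032,0,0,0,0],[0,0,0.032,0,0,0,0]]'; python3 -c "
from h import *
print(robot.get_state()['ft_force'],robot.get_state()['torque'])"
```

```text
t: 7.28
tool_pos: [0.589, -0.0641, 0.1326]
orientation: [0.316, 0.949, -0.0, -0.0]
ft_force: [-0.8, 0.4, -1.6]
finger_gap: 0.0118
[-0.81925671  0.4191148  -1.62035955] [0.07266945 0.06625264 0.01753642]
```

```bash
python3 -m handwheel '[[0,0,0.003,0,0,0,0],[0,0,0.006,0,0,0,0],[0,0,0.0085,0,0,0,0],[0,0,0.0095,0,0,0,0],[0,0,0.0095,0,0,0,0]]'; python3 -c "
from h import *
print(robot.get_state()['ft_force'],robot.get_state()['torque'])"
```

```text
t: 7.9
tool_pos: [0.589, -0.0641, 0.1233]
orientation: [0.316, 0.949, -0.0, -0.0]
ft_force: [-3.2, 0.6, 1.9]
finger_gap: 0.0114
[-3.20483982  0.61443738  1.94556218] [0.14011249 0.38847195 0.0562536 ]
```

```bash
python3 -m handwheel '[[0.0006,-0.0004,0.0005,0,0,0,0],[0.0006,-0.0004,0.001,0,0,0,0],[0.0006,-0.0004,0.001,0,0,0,0]]'; python3 -c "
from h import *
print(robot.get_state()['ft_force'],robot.get_state()['torque'])
a=optics.grab_frame('scene');b=optics.grab_frame('side')
A=proj(optics.camera_info('scene'),[.589,-.065,.12])[0].astype(int);B=proj(optics.camera_info('side'),[.589,-.065,.12])[0].astype(int)
f=lambda i,p:cv2.resize(i[p[1]-40:p[1]+40,p[0]-40:p[0]+40],(400,400),interpolation=3)
save(np.hstack([f(a,A),f(b,B)]),'seat.png')"
```

```text
t: 8.28
tool_pos: [0.589, -0.0641, 0.1233]
orientation: [0.316, 0.949, 0.0, 0.001]
ft_force: [-1.7, 1.7, 6.4]
finger_gap: 0.0116
[-1.67532824  1.71246176  6.40345168] [0.23907977 0.44969394 0.0611657 ]
```

View pics/seat.png

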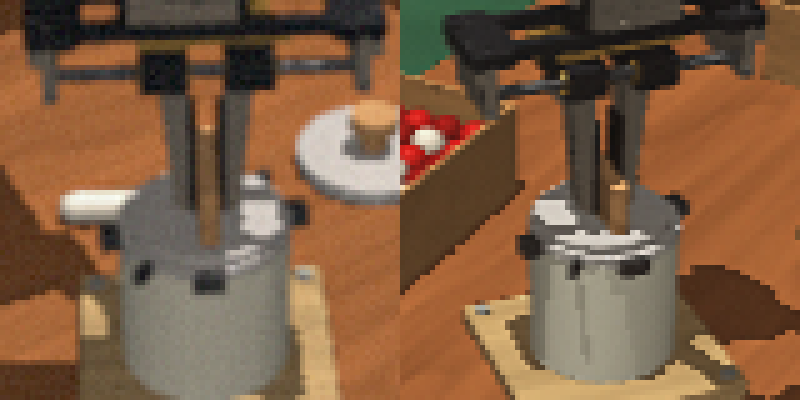

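The disc sits flat on the rim in both views, z is unchanged at 0.1233 and the force rises when pressed, so it is seated. Easing off slightly and turning 41° clockwise (+ about tool z).

```bash
python3 -m handwheel '[[0,0,-0.0005,0,0,4,0],[0,0,-0.0005,0,0,10,0],[0,0,-0.0005,0,0,16,0],[0,0,-0.0005,0,0,22,0],[0,0,-0.0005,0,0,28,0],[0,0,-0.0005,0,0,34,0],[0,0,-0.0005,0,0,38,0],[0,0,-0.0005,0,0,41,0],[0,0,-0.0005,0,0,41,0],[0,0,-0.0005,0,0,41,0]]'; python3 -c "
from h import *
s=robot.get_state()
print(s['ft_force'],s['torque'],np.degrees(np.arctan2(*Ro.from_quat(s['orientation']).as_matrix()[[1,0],0])))
a=optics.grab_frame('scene');b=optics.grab_frame('side')
A=proj(optics.camera_info('scene'),[.589,-.065,.12])[0].astype(int);B=proj(optics.camera_info('side'),[.589,-.065,.12])[0].astype(int)
f=lambda i,p:cv2.resize(i[p[1]-30:p[1]+30,p[0]-30:p[0]+30],(400,400),interpolation=3)
save(np.hstack([f(a,A),f(b,B)]),'turn.png');save(optics.grab_frame('wrist'),'tw.png')"
```

```text
t: 9.62
tool_pos: [0.5886, -0.0646, 0.1233]
orientation: [0.628, 0.779, -0.0, 0.001]
ft_force: [-3.4, -0.7, 5.9]
finger_gap: 0.0114
[-3.36378237 -0.68907567  5.90612225] [-0.13569598  0.58423875  0.0216561 ] 102.2577031145185
```

View pics/turn.png

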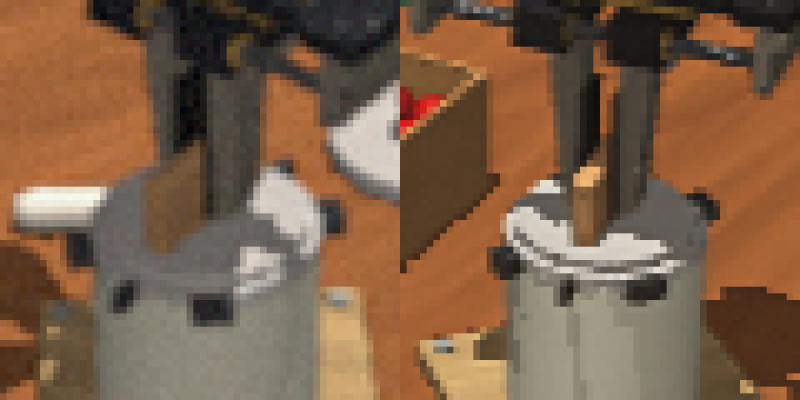

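View pics/tw.png

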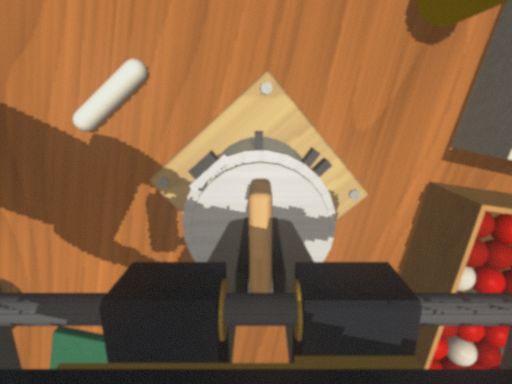

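The wrist view shows the handle end at (260,186) pointing at the single rib at (259,138). A quick numeric check before handing in.

```bash
python3 - <<'E'
from h import *
c=optics.camera_info('wrist');j=np.array([.5888,-.0652]);s=robot.get_state();t=s['tool_pos'][:2]
a=lambda d:np.degrees(np.arctan2(d[1],d[0]))
r=ray(c,259,138,.108)[:2];h=ray(c,260,186,.153)[:2];n=ray(c,260.5,220,.153)[:2]
print('rib',a(r-j),'handle',a(h-j),a(h-t),a(h-n),s['t'],s['finger_gap'],s['tool_pos'])
w=cv2.cvtColor(cv2.imread('pics/tw.png'),cv2.COLOR_BGR2HSV)
for v in range(190,232,8):
    m=(w[v,240:280,1]>75)&(w[v,240:280,2]>140);x=np.where(m)[0]+240
    if len(x):print(v,x.min(),x.max(),ray(c,(x.min()+x.max())/2,v,.153)[:2])
E
```

```text
rib 102.20262042924574 handle 101.34226781309084 101.21386724307163 103.05976371340603 9.775 0.011753657210318213 [ 0.58859793 -0.06461231  0.12330239]
198 249 271 [ 0.58270393 -0.03433002]
206 249 271 [ 0.58356516 -0.03829857]
214 249 271 [ 0.58443893 -0.04232493]
222 249 268 [ 0.58460226 -0.04656694]
230 254 257 [ 0.58403943 -0.05102926]
```

```bash
python3 -c "
from bench import robot
print(robot.close_job());s=robot.get_state();print(s['t'],s['tool_pos'],s['finger_gap'],s['ft_force'])"
```

```text
the job is handed in; nothing more can be done
None
the job is handed in; nothing more can be done
```

The job is handed in with the lid at the half-way mark and the gripper still holding its handle. I gripped the grey-white lid by its paddle handle, lowered its plug into the jar with the lugs in line with the slots, and turned it 41° clockwise. It took about 9.8 s of the 42 s.

**Angle:** My last checks put the tool at 102.26°, the handle at about 102.3° from its image edges, and the half-way rib at 102.2°. Cruder readings from single pixels gave the handle between 101.2° and 103.1°.

**Seating:** The lid is resting on the rim. The tool height stayed at 0.1233 m when I pressed, with a contact force of about 6 N, and both pictures showed the disc flat on the rim.

**Click:** The turn stopped about 13° short of where the lugs meet the lock nub, so the lock should not have clicked. I could not read the click or carrier joints. The wrist torque about the vertical was too small (about 0.02 N m) to confirm the spring's push.

**Other things on the table:** I touched none of them, though I did not take a last picture of the whole table. The state could not be read after hand-in, so I have no reading from the final second.

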